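Push spent guard cartridges out of the holder block

ROBOT

A 6-joint arm with a two-finger parallel gripper is mounted at the origin on the work surface. World frame = base frame: x ahead of the robot, y to its left, z up, the work surface at z = 0. Lengths are in m, angles in rad, forces in N, time in s.
With the tool pointing down it reaches from about 0.325 to 0.9 m from the base axis. Payload 6.1 kg.
Tool frame: the origin (TCP) lies midway between the tips of the shut fingers; the grasp point (between the pads) lies 19 mm behind it; z points along the fingers, y is the line along which they close (so a half turn about z gives the same grasp; the last joint's range is limited). The gripper opens to 85 mm and grips with 20 to 120 N. Pads are 22 mm wide; open, the fingers measure 114 mm over their backs; the gripper's body (76 mm by 85 mm) begins 54 mm behind the grasp point. The pads swing forward as they close: fully open they stand 13 mm farther back than shut.
Start: joints at [-1.334, 0.22, 1.526, -0, 1.395, -0.126], TCP at [0.222, -0.584, 0.231] pointing down, gripper open.
Joint ranges: [-2.98, 2.98], [-0.91, 2.08], [0.09, 2.57], [-1.24, 4.39], [0.2, 2.65], [-2.68, 2.68]. Speed limits (rad/s): [2.57, 2.57, 3.01, 3.14, 3.14, 3.14].

INTERFACE

Orientations are given as [roll, pitch, yaw] about the fixed x, y, z axes, in that order (R = Rz(yaw) Ry(pitch) Rx(roll)).
In Python, from plant import manip, telemetry, kinematics, get_image, get_calibration gives the robot as it stands (manip), with the cameras as plain functions, the readings (telemetry) and the kinematics (kinematics). Calls block until the motion is done:
- manip.movep(position, orientation): joint-space move of the TCP to a pose.
- manip.move_l(position, feed=0.15, rotation=None, max_force=None): straight line of the TCP; rotation=None keeps the orientation; feed is the mean speed in m/s. With max_force (N) it stops when the force on the tool has changed by that much, and returns True; else False.
- manip.set_joints(angles): joint-space move.
- manip.gripper_to(opening, f_grip=None): finger opening in m; f_grip is the grip in N (None keeps the last); returns when the fingers have stopped.
- manip.hold(seconds).
- kinematics.inverse_kinematics(position, orientation): joint angles nearest the present ones, or None.
- telemetry.observe(): the state.
- get_image(name): name is "scene" or "top"; returns (picture, depth): 384x512x3 uint8, red, green, blue; 384x512 float32, m along the optical axis (not along the pixel's ray), 0 where there is no reading.
- get_calibration(name): a dict with "intrinsics" (3x3 intrinsics, pixels), "dist_coeffs" ([k1, k2, p1, p2, k3] as OpenCV has them; the pictures are not rectified), "world_from_camera" (4x4, takes a point from camera to world coordinates). Camera axes: x right, y down, z forward; pixel columns grow to the right and rows downward; lengths in m; the calibration is good to about 2 mm. A picture is of the moment at which its call begins. get_calibration takes no time and is no camera call.
A pose or a line that the arm cannot do raises manip.Unreachable and nothing moves.
- manip.job_done(): hands the job in; it is judged then, once.
The state is a dict: "time_s": time; "q": joint angles; "joint_velocities": joint speeds; "joint_torque": joint torques, N m; "eef_pos": TCP position; "tcp_rot": TCP orientation; "ft_force": force on the tool from outside, world axes, zero at the start; "torque": the same for the moment, N m; "opening": finger opening in m; "grasp_force": force on a finger pad.
Only numpy, scipy, OpenCV 4.12 (cv2) and the standard library are available. Lean on these libraries where they do the work, as an engineer would, in place of code of your own. Each camera call takes 0.05 s, during which the arm holds its last target. There are 200 camera calls.

TASK

Turn the black cam knob on the cartridge holder so that its orange pointer faces the green (open) mark, then use the drift rod to push every spent blue cartridge through its bore and right out of the far side into the white catch tray. Put all the spent cartridges in the yellow waste box, lay the drift rod back flat and wholly on its green pad, and turn the pointer back to face the red (locked) mark. Leave the solvent bottle, the jar and the wrench where they are.

Things in the scene. Friction and masses are not known exactly. Their poses are not given: they have to be found in the camera images.
- block: Fixed aluminium cartridge holder, x = -96 to 168, y = -40 (entry face) to 40 mm (exit face), top at z = 67; origin at table height. Push direction +y. Four square 18 mm through bores along y at x = -72, -24, 24, 72 mm, floors at z = 41, axes at z = 50. An 11 mm slot in the top over each bore shows what is inside. White catch tray behind the exit.
- bore1 (a point): centre of the entry mouth of bore 1 (x = -72 mm on the block, nearest the robot), on the bore axis; block axes
- bore2 (a point): the same for bore 2 (x = -24 mm)
- bore3 (a point): the same for bore 3 (x = +24 mm)
- bore4 (a point): the same for bore 4 (x = +72 mm)
- tray (a point): middle of the catch tray's floor, 33 mm above the table. The tray is part of the block: x = -125 to 125, y = 50 to 140 mm in the block's frame, with a rim 10 mm high on its three outer sides; cartridges pushed out of a bore drop 8 mm onto it. Block axes.
- keeper_top (a point): middle of the top edge of the red keeper bar, which stands in the gap between exit face and tray (block y = 42.5 to 48 mm) across all bores and goes up and down with the knob: 55 mm above the table when locked, barring the bores; 38.5 mm at the open mark, below the bore floors (11.8 mm per rad)
- knob (a joint): angle of the cam knob about the vertical (rad): 0 = pointer at the red locked mark (pointer along the block's -y), growing anticlockwise seen from above; 1.4 = pointer at the green open mark. Range -0.3 to 1.8, no detents; friction of 0.05 N m keeps it where it is left. Starts roughly locked (-0.1 to 0.3).
- knob_grip (a point): on the knob's axis, 97 mm above the table (block x = 125, y = 0). The black grip bar is 14 mm wide, 40 mm long, from 77 to 103 mm above the table, on a 38 mm round hub on the block's top; orange pointer at one end. The point turns with the knob: bar along its y, pointer towards its -y.
- mark_locked (a point): red dot on top of the block, 34 mm from the knob's axis
- mark_open (a point): green dot on top of the block, 34 mm from the knob's axis
- cart1: spent cartridge, blue square bar with two white bands, 15 x 40 x 15 mm, 25 g, origin at its centre, long axis = its y; starts inside bore 1, long axis along it, loose fit. 3 or all 4 cartridges are present (None from the start when absent).
- cart2: spent cartridge, blue square bar with two white bands, 15 x 40 x 15 mm, 25 g, origin at its centre, long axis = its y; starts inside bore 2, long axis along it, loose fit. 3 or all 4 cartridges are present (None from the start when absent).
- cart3: spent cartridge, blue square bar with two white bands, 15 x 40 x 15 mm, 25 g, origin at its centre, long axis = its y; starts inside bore 3, long axis along it, loose fit. 3 or all 4 cartridges are present (None from the start when absent).
- cart4: spent cartridge, blue square bar with two white bands, 15 x 40 x 15 mm, 25 g, origin at its centre, long axis = its y; starts inside bore 4, long axis along it, loose fit. 3 or all 4 cartridges are present (None from the start when absent).
- rod: drift rod, 120 g: orange ribbed handle 60 mm long (x = -30 to 30), 18 wide (y), 26 high (z), and a beige round shaft 12 mm thick along +x to the tip at x = 155 mm. Origin on the axis at the handle's middle; centre of mass about 15 mm ahead of it, within the handle. Starts lying flat on its pad, axis 13 mm above the pad's top, shaft level and clear of it.
- rod_tip (a point): centre of the free end of the drift rod's shaft
- pad: green tool pad, fixed, 260 mm (its x) x 100 mm (its y), 4 mm thick; origin at the centre of its underside. At the start the rod lies along its x, the tip towards +x.
- bin: yellow open waste box, fixed, 130 x 130 x 50 mm, walls and floor about 4 mm; origin at the centre of its underside.
- solvent: amber solvent bottle 72 mm across, 130 mm tall, origin under its centre; leave alone
- jar: small glass jar with blue lid, 56 mm across, 60 mm tall, origin under its centre; leave alone
- wrench: steel wrench 150 mm long, lying flat, origin under its middle; leave alone

How it is judged:
By the outcome, as a careful person would: the job done as asked, in the order asked, and still so for the second after the job is handed in, with the robot touching nothing.
Of cart1, cart2, cart3, cart4 only 3 to 4 are there at a start; the rules pass over those that are not, and their reading is None.
At some moment in a run one of rod may be knocked a few centimetres aside while the robot is not near it.
Once in a run the grip may slacken for a moment while it holds something.
It also fails if it takes over 210 s, if anything falls off the work surface, if the arm or the gripper's body presses on something with over 40 N, if the wrist force passes 120 N, or if a joint passes its speed limit or range.

## Working session

There is one attempt and no reset: what is moved stays moved. The work goes in short steps, each a Python script; the robot and the scene stay as the last script left them, time stands still between calls to the robot, and variables do not carry over. Pictures are saved under pics/ and viewed, at most 14 in all, crops included, and the job is handed in when it is done.

```bash
ls; mkdir -p pics; python3 - <<'E'
from plant import manip, telemetry, kinematics, get_image, get_calibration
import cv2,numpy as np
for n in("scene","top"):
    im,d=get_image(n); cv2.imwrite(f"pics/{n}0.png",cv2.resize(im[:,:,::-1],(800,600),interpolation=cv2.INTER_CUBIC)); np.savez(f"{n}0.npz",im=im,d=d)
    c=get_calibration(n);print(n,c)
o=telemetry.observe();print(o)
E
```

```text
pics
plant.py
scene {'intrinsics': array([[353.62990947,   0.        , 255.63857523],
       [  0.        , 353.62990947, 197.77344953],
       [  0.        ,   0.        ,   1.        ]]), 'dist_coeffs': array([-0.00691401,  0.        ,  0.        ,  0.        ,  0.        ]), 'world_from_camera': array([[-0.72164224,  0.60207407, -0.34167133,  0.82683811],
       [ 0.69218562,  0.62001968, -0.36939771,  0.29160509],
       [-0.01056183, -0.50307297, -0.8641794 ,  0.8214167 ],
       [ 0.        ,  0.        ,  0.        ,  1.        ]])}
top {'intrinsics': array([[489.70094506,   0.        , 255.85519083],
       [  0.        , 489.70094506, 189.23381376],
       [  0.        ,   0.        ,   1.        ]]), 'dist_coeffs': array([-0.12921724,  0.        ,  0.        ,  0.        ,  0.        ]), 'world_from_camera': array([[ 0.01283606, -0.98279854,  0.18423425,  0.30892125],
       [-0.99989564, -0.01383767, -0.00415187, -0.01903919],
       [ 0.00662983, -0.18416173, -0.98287359,  1.28496329],
       [ 0.        ,  0.        ,  0.        ,  1.        ]])}
{'time_s': 0.1, 'q': array([-1.33410678e+00,  2.21173595e-01,  1.52750989e+00,  2.17216611e-05,
        1.39471072e+00, -1.26087834e-01]), 'joint_velocities': array([ 0.00039846, -0.00094077, -0.00076017, -0.00055694, -0.000805  ,
        0.00081943]), 'joint_torque': array([ 1.23951158e-03, -4.98239136e+01, -3.90546727e+01, -3.79766188e-04,
        5.62385932e-03,  1.73487933e-05]), 'eef_pos': array([ 0.22167433, -0.5837745 ,  0.23028535]), 'tcp_rot': array([-3.13980809e+00, -2.47762207e-04,  3.62773336e-01]), 'ft_force': array([ 0.04062576,  0.68509615, -0.02367719]), 'torque': array([ 0.01604958, -0.01226132,  0.00059754]), 'grasp_force': 0.0, 'opening': 0.08543565168472339}
```

View pics/top0.png

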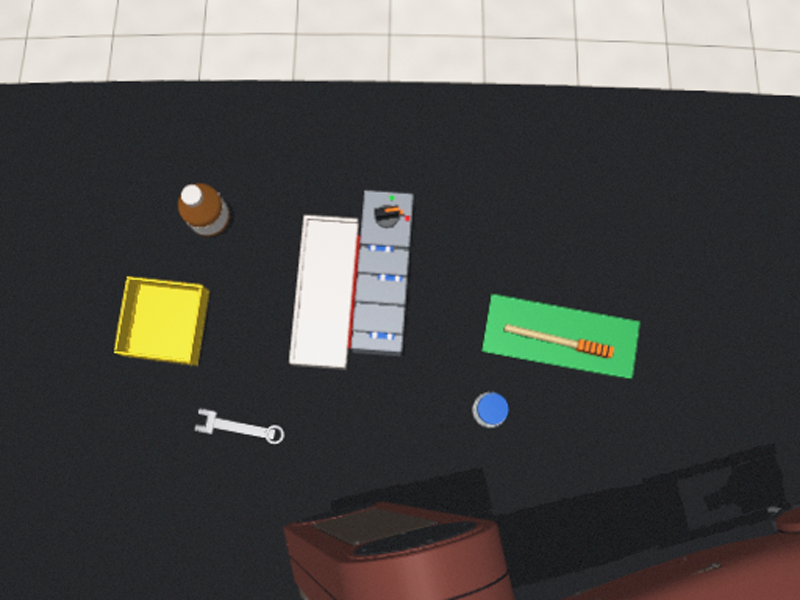

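View pics/scene0.png

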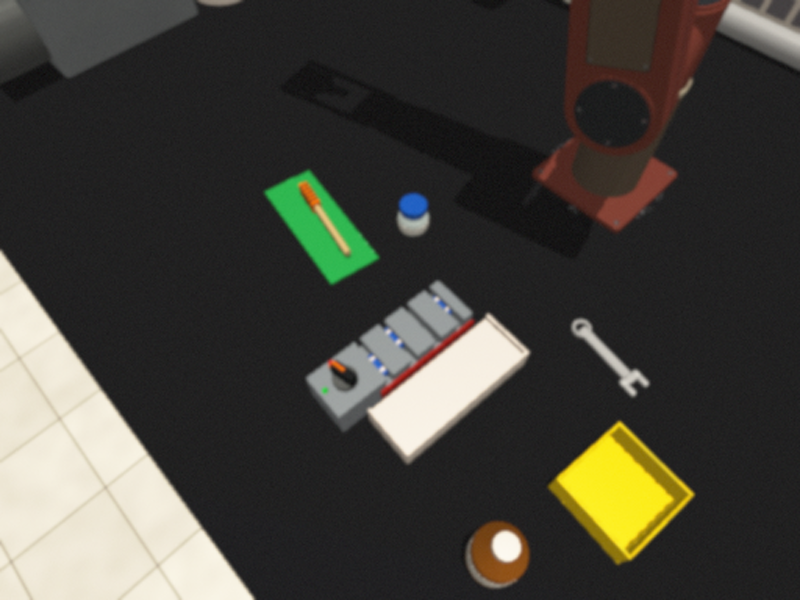

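The top view shows cartridges in bores 1, 3 and 4 (slots at y≈336, 277 and 247), with bore 2 empty. The knob is at (388,214) with its pointer near the red mark. The rod lies on the pad with its tip at (507,328) and handle at (597,349). The bin is at (162,322).

```bash
cat > h.py <<'E'
import numpy as np,cv2
from plant import manip, telemetry, kinematics, get_image, get_calibration
from scipy.spatial.transform import Rotation as Rn
def ray(n,uv):
    c=get_calibration(n);K=c["intrinsics"];T=c["world_from_camera"]
    p=cv2.undistortPoints(np.array(uv,float).reshape(-1,1,2),K,c["dist_coeffs"])[:,0]
    return T,np.c_[p,np.ones(len(p))]
def atz(n,uv,z):
    T,r=ray(n,uv);d=r@T[:3,:3].T;o=T[:3,3]
    return o+d*((z-o[2])/d[:,2])[:,None]
def cloud(n,d):
    h,w=d.shape;u,v=np.meshgrid(np.arange(w),np.arange(h))
    T,r=ray(n,np.c_[u.ravel(),v.ravel()])
    return ((r*d.reshape(-1,1))@T[:3,:3].T+T[:3,3]).reshape(h,w,3)
def proj(n,P):
    c=get_calibration(n);Ti=np.linalg.inv(c["world_from_camera"])
    return cv2.projectPoints(np.array(P,float).reshape(-1,1,3),cv2.Rodrigues(Ti[:3,:3])[0],Ti[:3,3],c["intrinsics"],c["dist_coeffs"])[0][:,0]
def hsv(im): return cv2.cvtColor(im,cv2.COLOR_RGB2HSV).astype(int)
def big(m):
    n,l,s,_=cv2.connectedComponentsWithStats(m.astype(np.uint8)); return l==1+np.argmax(s[1:,4])
def rect(n,m,z):
    """min-area rect in world of mask m whose outline is at height z"""
    v,u=np.nonzero(m);P=atz(n,np.c_[u,v],z)[:,:2].astype(np.float32)
    (c,s,a)=cv2.minAreaRect(P*1000); return np.round(c,1),np.round(s,1),round(a,2)
E
cat > m.py <<'E'
from h import *
for n in("scene","top"):
    f=np.load(n+"0.npz");im,d=f["im"],f["d"];H=hsv(im);P=cloud(n,d);h,s,v=H[...,0],H[...,1],H[...,2];z=P[...,2]
    ok=d>0
    g=big((h>50)&(h<80)&(s>120)&(v>80)); print(n,"pad",rect(n,g,.004),np.median(z[g]))
    y=big((h>22)&(h<34)&(s>150)&(v>70)&(z>.044)&ok); print("bin rim",rect(n,y,.05),np.percentile(z[y],[5,50,95]))
    b=big((z>.060)&(z<.071)&(s<70)&(v>70)&ok&(np.hypot(P[...,0]-.5,P[...,1])<.25)); print("block",rect(n,b,.067),np.median(z[b]),b.sum())
    t=big((s<50)&(v>150)&(z>.02)&(z<.055)&(np.hypot(P[...,0]-.5,P[...,1])<.25)); print("tray",rect(n,t,.043),t.sum())
    near=cv2.dilate(g.astype(np.uint8),np.ones((9,9)))>0
    near=cv2.morphologyEx(g.astype(np.uint8),cv2.MORPH_CLOSE,np.ones((25,25)))>0
    o=(h<16)&(s>150)&(v>80)&near; o=big(cv2.morphologyEx(o.astype(np.uint8),cv2.MORPH_CLOSE,np.ones((5,5)))); print("handle",rect(n,o,.03),o.sum(), np.median(z[o]))
    r=near&~((h>40)&(h<85))&(v>80); r=big(r); print("rod",rect(n,r,.02))
    k=(h<16)&(s>180)&(v>100)&(z>.07)&(z<.11); print("ptr",np.median(P[k],0),k.sum())
E
python3 m.py
```

```text
scene pad (array([ 482.7, -300.2]), array([267.7, 105.9]), 80.11) 0.004313799386203021
bin rim (array([496.7, 374.2]), array([130.3, 132.5]), 83.78) [0.04501642 0.04941    0.0519042 ]
block (array([667.,  -0.]), array([83. , 91.5]), 86.49) 0.06729155111839757 1028
tray (array([551.3, 104.2]), array([ 94.2, 253.6]), 86.21) 3857
handle (array([ 464.2, -345.5]), array([63.3, 16. ]), 76.82) 81 0.029709749692453324
rod (array([ 474.5, -295.3]), array([199.2,  24. ]), 74.71)
ptr [0.69679053 0.30834623 0.09292114] 694
top pad (array([ 483.8, -299.8]), array([262.1, 102.9]), 79.94) 0.004037471611120114
bin rim (array([496.5, 374.3]), array([133.8, 130. ]), 84.64) [0.04533449 0.04985634 0.05446775]
block (array([666.8,   1.3]), array([80.1, 92.7]), 86.53) 0.06731886076315452 784
tray (array([550.6, 101.5]), array([ 89.7, 251. ]), 86.54) 3275
handle (array([ 459.3, -349.9]), array([59.2, 18.6]), 76.54) 158 0.02971322612911642
rod (array([ 473.4, -291.5]), array([187.6,  21.9]), 78.49)
ptr [0.67047856 0.29884663 0.09503871] 324
```

```bash
python3 - <<'E'
import cv2,numpy as np
a=np.load("top0.npz")["im"][115:235,170:275,::-1];b=np.load("scene0.npz")["im"][170:300,190:350,::-1]
A=cv2.resize(a,None,fx=5,fy=5,interpolation=cv2.INTER_CUBIC)[:600,:400*2]
cv2.imwrite("pics/blk.png",A)
E
```

```text
(no output)
```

View pics/blk.png

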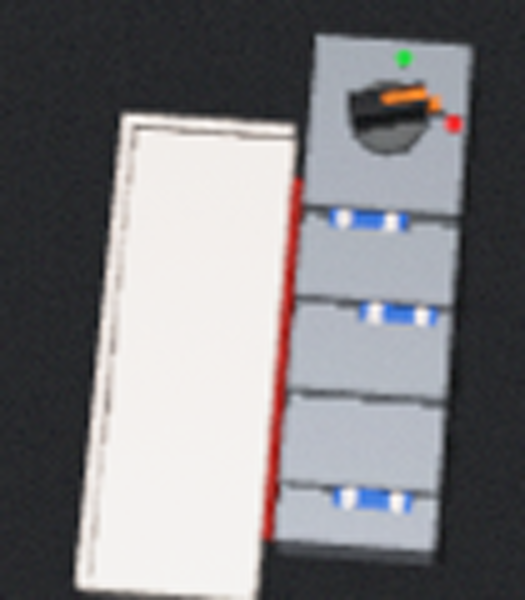

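```bash
cat >> h.py <<'E'
PSI=np.deg2rad(-3.5);BO=np.array([.5452,.008])
def R2(a): return np.array([[np.cos(a),-np.sin(a)],[np.sin(a),np.cos(a)]])
def blk(x,y,z): return np.r_[BO+R2(PSI)@np.array([x,y]),z]
def toblk(P): return (np.asarray(P)[...,:2]-BO)@R2(PSI)
def snap(n): return get_image(n)
def rodfind(n,im,d,zmax=.034):
    H=hsv(im);h,s,v=H[...,0],H[...,1],H[...,2];P=cloud(n,d);z=P[...,2]
    near=(d>0)&(z>.002)&(z<zmax)&(np.abs(P[...,1]+.3)<.22)&(np.abs(P[...,0]-.48)<.2)
    o=near&(h<16)&(s>150)&(v>80)&(z>.024)
    w=near&(h>=9)&(h<30)&(s>25)&(s<150)&(v>110)&(z>.012)
    return P[o],P[w]
def rodpose(n,im,d):
    O,W=rodfind(n,im,d)
    c=cv2.minAreaRect((O[:,:2]*1000).astype(np.float32))
    A=np.r_[O,W][:,:2];m=A.mean(0);u=np.linalg.svd(A-m)[2][0]
    if (W[:,:2].mean(0)-O[:,:2].mean(0))@u<0:u=-u
    s=(A-m)@u
    return dict(handle=O[:,:2].mean(0).round(4),rect=c,yaw=np.degrees(np.arctan2(u[1],u[0])),tip=(m+u*s.max()).round(4),tail=(m+u*s.min()).round(4),L=s.max()-s.min(),n=(len(O),len(W)),zo=np.median(O[:,2]),zw=np.median(W[:,2]))
def knobang(n,im,d):
    H=hsv(im);P=cloud(n,d);k=blk(.125,0,0)[:2]
    m=(H[...,0]<16)&(H[...,1]>170)&(H[...,2]>120)&(np.hypot(P[...,0]-k[0],P[...,1]-k[1])<.032)&(H[...,0]>4)&(P[...,2]>.075)
    q=toblk(P[m])-[.125,0]; c=q.mean(0);
    u=np.linalg.svd(q-c)[2][0]; u=u*np.sign(u@c)
    return m.sum(),(c*1000).round(1),np.arctan2(c[0],-c[1]),np.arctan2(u[0],-u[1]),np.median(P[m][:,2])
E
python3 - <<'E'
from h import *
for n in("scene","top"):
    f=np.load(n+"0.npz");im,d=f["im"],f["d"];H=hsv(im);P=cloud(n,d);s,v=H[...,1],H[...,2];z=P[...,2];ok=d>0
    b=(z>.060)&(z<.073)&(s<70)&(v>70)&ok&(np.hypot(P[...,0]-.58,P[...,1])<.2)
    print(n,rect(n,b,.067),b.sum()); q=toblk(atz(n,np.argwhere(b)[:,::-1],.067))
    print(np.percentile(q,[.3,99.7],axis=0)*1000)
    print("rod",rodpose(n,im,d)); print("knob",knobang(n,im,d))
    h=H[...,0]
    for nm,m in(("g",(h>50)&(h<75)&(s>120)&(z>.06)),("r",((h<3)|(h>176))&(s>150)&(z>.06)&(z<.071)),("carts",(h>105)&(h<125)&(s>120)&(z<.07)&(z>.045))):
        m=m&(np.hypot(P[...,0]-.58,P[...,1])<.2)
        print(nm,m.sum(),(toblk(atz(n,np.argwhere(m)[:,::-1],.0675 if nm!="carts" else .0575)).mean(0)*1000).round(1))
E
```

```text
scene (array([580.3,   5.3]), array([ 83.4, 265.2]), 86.41) 2733
[[-96.67908248 -41.94483372]
 [167.30835089  40.16472176]]
rod {'handle': array([ 0.4639, -0.3466]), 'rect': ((462.5899353027344, -349.88275146484375), (54.9622688293457, 14.747803688049316), 77.78209686279297), 'yaw': np.float64(87.9553298477111), 'tip': array([ 0.4768, -0.1526]), 'tail': array([ 0.4688, -0.3772]), 'L': np.float64(0.22478094612203248), 'n': (78, 136), 'zo': np.float64(0.029720277538380524), 'zw': np.float64(0.022415299351910167)}
knob (np.int64(34), array([ 1.7, -9.6]), np.float64(0.17777333842569493), np.float64(0.3122623217554356), np.float64(0.10439510574801403))
g 5 [156.7  -7.5]Traceback (most recent call last):
  File "<stdin>", line 11, in <module>
  File "h.py", line 9, in atz
    T,r=ray(n,uv);d=r@T[:3,:3].T;o=T[:3,3]
        ~~~^^^^^^
  File "h.py", line 6, in ray
    p=cv2.undistortPoints(np.array(uv,float).reshape(-1,1,2),K,c["dist_coeffs"])[:,0]
      ~~~~~~~~~~~~~~~~~~~^^^^^^^^^^^^^^^^^^^^^^^^^^^^^^^^^^^^^^^^^^^^^^^^^^^^^^^
cv2.error: OpenCV(4.12.0) /io/opencv/modules/calib3d/src/undistort.dispatch.cpp:347: error: (-215:Assertion failed) CV_IS_MAT(_src) && CV_IS_MAT(_dst) && (_src->rows == 1 || _src->cols == 1) && (_dst->rows == 1 || _dst->cols == 1) && _src->cols + _src->rows - 1 == _dst->rows + _dst->cols - 1 && (CV_MAT_TYPE(_src->type) == CV_32FC2 || CV_MAT_TYPE(_src->type) == CV_64FC2) && (CV_MAT_TYPE(_dst->type) == CV_32FC2 || CV_MAT_TYPE(_dst->type) == CV_64FC2) in function 'cvUndistortPointsInternal'
```

```bash
python3 - <<'E'
s=open('h.py').read()
s=s.replace("    return P[o],P[w]","    b=big(cv2.morphologyEx((o|w).astype(np.uint8),cv2.MORPH_CLOSE,np.ones((7,7))))\n    return P[o&b],P[w&b]")
open('h.py','w').write(s)
E
python3 - <<'E'
from h import *
for n in("scene","top"):
    f=np.load(n+"0.npz");im,d=f["im"],f["d"];H=hsv(im);P=cloud(n,d);s,v=H[...,1],H[...,2];z=P[...,2];ok=d>0
    b=(z>.060)&(z<.073)&(s<70)&(v>70)&ok&(np.hypot(P[...,0]-.58,P[...,1])<.2)
    q=toblk(atz(n,np.argwhere(b)[:,::-1],.067))
    print(n,rect(n,b,.067),np.percentile(q,[.3,99.7],axis=0)*1000)
    print("rod",rodpose(n,im,d)); print("knob",knobang(n,im,d))
    h=H[...,0]
    for nm,m in(("g",(h>50)&(h<75)&(s>120)&(z>.06)),("r",((h<3)|(h>176))&(s>150)&(z>.06)&(z<.071)&(P[...,0]>.62)),("carts",(h>105)&(h<125)&(s>120)&(z<.07)&(z>.045))):
        m=m&(np.hypot(P[...,0]-.58,P[...,1])<.2)
        if m.sum(): print(nm,m.sum(),(toblk(atz(n,np.argwhere(m)[:,::-1],.0675 if nm!="carts" else .0575)).mean(0)*1000).round(1))
E
```

```text
scene (array([580.3,   5.3]), array([ 83.4, 265.2]), 86.41) [[-96.67908248 -41.94483372]
 [167.30835089  40.16472176]]
rod {'handle': array([ 0.4639, -0.3466]), 'rect': ((462.5899353027344, -349.88275146484375), (54.9622688293457, 14.747803688049316), 77.78209686279297), 'yaw': np.float64(77.33978210405894), 'tip': array([ 0.496 , -0.2026]), 'tail': array([ 0.4569, -0.3768]), 'L': np.float64(0.17845981537240618), 'n': (78, 129), 'zo': np.float64(0.029720277538380524), 'zw': np.float64(0.02251955366765912)}
knob (np.int64(34), array([ 1.7, -9.6]), np.float64(0.17777333842569493), np.float64(0.3122623217554356), np.float64(0.10439510574801403))
g 5 [156.7  -7.5]
carts 47 [16.9 -1.3]
top (array([580.4,   6.4]), array([ 80. , 265.8]), 86.63) [[-96.72087786 -39.18538786]
 [167.5492261   40.25283993]]
rod {'handle': array([ 0.4608, -0.3497]), 'rect': ((460.3323059082031, -350.91119384765625), (57.179447174072266, 16.21579933166504), 77.5016098022461), 'yaw': np.float64(77.1694270751401), 'tip': array([ 0.4948, -0.2002]), 'tail': array([ 0.4541, -0.3789]), 'L': np.float64(0.18318458941339172), 'n': (118, 198), 'zo': np.float64(0.02998576501692063), 'zw': np.float64(0.022277347356623678)}
knob (np.int64(22), array([  2.3, -10.1]), np.float64(0.2286864896178648), np.float64(0.13812269296136917), np.float64(0.10379007789352679))
g 7 [159.5  -5.8]
r 6 [126.5 -34.8]
carts 76 [ 9.6 -5.6]
```

```bash
sed -i 's/BO=np.array(\[.5452,.008\])/BO=np.array([.5447,.0082])/' h.py
cat >> h.py <<'E'
def down(yaw): return [np.pi,0,yaw]
def t(): return round(telemetry.observe()["time_s"],1)
def knobyaw(th): return PSI+th+np.pi/2
E
python3 - <<'E'
from h import *
th=.2
p=blk(.125,0,.083)
manip.movep(p+[0,0,.1],down(knobyaw(th)));print(t())
manip.gripper_to(.05,30)
print(manip.move_l(p,feed=.12,max_force=15),t())
manip.gripper_to(.0,40);o=telemetry.observe();print(o["opening"],o["grasp_force"],o["eef_pos"],o["ft_force"])
q=np.array(o["q"]);y=o["tcp_rot"][2];print(y,q)
q[5]-=knobyaw(1.4)-y
manip.set_joints(q);o=telemetry.observe();print(o["tcp_rot"],o["eef_pos"],o["torque"],o["opening"],t())
manip.gripper_to(.05)
manip.move_l(p+[0,0,.1],feed=.15);print(t())
manip.movep([.45,-.35,.25],down(np.deg2rad(77)));print(t())
for n in("top","scene"):
    im,d=snap(n);np.savez(n+"1.npz",im=im,d=d);print(knobang(n,im,d))
a=np.load("top1.npz")["im"][115:195,200:290,::-1];cv2.imwrite("pics/k1.png",cv2.resize(a,None,fx=6,fy=6,interpolation=cv2.INTER_CUBIC))
E
```

```text
2.7
False 4.1
0.01307102534085128 40.13940453529358 [6.69681853e-01 5.24360224e-04 8.41064447e-02] [-2.88223719  0.2164287   5.74776043]
1.7098295751413095 [-1.16792020e-01  4.56281524e-01  1.51665985e+00 -1.41298482e-04
  1.16803794e+00 -2.55770004e-01]
[-3.13884293e+00 -2.42290946e-03  2.90965064e+00] [ 0.66814169 -0.00086182  0.08414001] [-0.69930412  1.16815     0.01675735] 0.013055788270845687 5.7
6.9
8.5
(np.int64(24), array([ 9.4, -1.8]), np.float64(1.3855296387946723), np.float64(1.3508185171117342), np.float64(0.1058207435261802))
(np.int64(41), array([11.1, -2.2]), np.float64(1.3719498956656009), np.float64(1.4582045927861877), np.float64(0.10398382901758296))
```

View pics/k1.png

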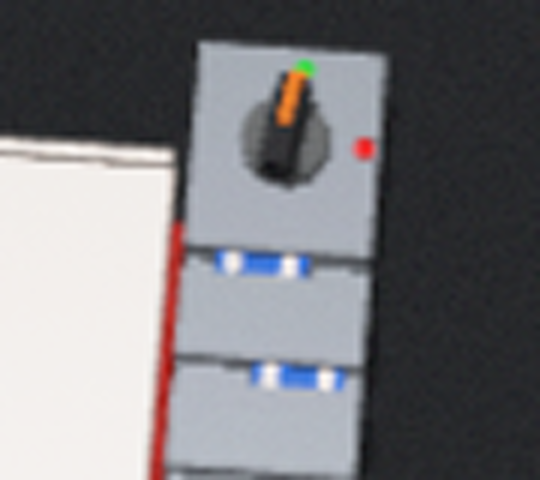

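Pointer tip (300,75) aims at the green dot (305,68), so the knob is open. Now I'll locate the rod again.

```bash
python3 - <<'E'
from h import *
manip.movep([.45,-.02,.28],down(knobyaw(0)));print(t())
for n in("top","scene"):
    im,d=snap(n)
    np.savez(n+"2.npz",im=im,d=d)
    try: print(n,rodpose(n,im,d))
    except Exception as e: print(e)
E
```

```text
9.8
top {'handle': array([ 0.461 , -0.3485]), 'rect': ((460.7289123535156, -350.5541687011719), (58.15947341918945, 15.240361213684082), 77.41007995605469), 'yaw': np.float64(77.20487733607236), 'tip': array([ 0.4946, -0.2007]), 'tail': array([ 0.4542, -0.3789]), 'L': np.float64(0.18275897235654887), 'n': (118, 200), 'zo': np.float64(0.03021448863596754), 'zw': np.float64(0.02242379107246284)}
scene {'handle': array([ 0.4637, -0.3466]), 'rect': ((462.3387145996094, -349.73822021484375), (56.20661544799805, 14.976149559020996), 77.26979064941406), 'yaw': np.float64(77.26542994859595), 'tip': array([ 0.4963, -0.2016]), 'tail': array([ 0.4566, -0.3773]), 'L': np.float64(0.18005524677318985), 'n': (77, 129), 'zo': np.float64(0.029902368314303596), 'zw': np.float64(0.022460813149799863)}
```

```bash
cat >> h.py <<'E'
def rodline():
    """3D fit of held rod's shaft from both cameras, block frame mm: tip, direction angles"""
    out=[]
    for n in("top","scene"):
        im,d=snap(n);H=hsv(im);h,s,v=H[...,0],H[...,1],H[...,2];P=cloud(n,d)
        B=np.dstack([toblk(P),P[...,2]])*1000
        w=(h>=9)&(h<30)&(s>25)&(s<150)&(v>100)&(B[...,1]<-42)&(B[...,1]>-200)&(np.abs(B[...,0])<150)&(B[...,2]>25)&(d>0)
        w=big(w);Q=B[w];a=np.polyfit(Q[:,1],Q[:,0],1);b=np.polyfit(Q[:,1],Q[:,2],1)
        out.append((n,len(Q),Q[:,1].max().round(1),"x@-60,z@-60",np.polyval(a,-60).round(1),np.polyval(b,-60).round(1),"slopes",a[0].round(3),b[0].round(3)))
    return out
GX=.012 # grasp point along rod
E
python3 - <<'E'
from h import *
print("jar",atz("top",[[313.6,261.8]],.06))
ro=np.array([.4612,-.3502]);a=np.deg2rad(77.2)
g=np.r_[ro+GX*np.array([np.cos(a),np.sin(a)]),.008]
manip.movep(g+[0,0,.09],down(a));manip.gripper_to(.05,40)
print(manip.move_l(g,feed=.12,max_force=12),t())
manip.gripper_to(0,90);o=telemetry.observe();print(o["opening"],o["grasp_force"],o["eef_pos"],o["ft_force"])
manip.move_l(o["eef_pos"]+[0,0,.08],feed=.12)
manip.movep(blk(.072,-.155-.06+GX,.10),down(knobyaw(0)))
manip.move_l(blk(.072,-.155-.06+GX,.041),feed=.12)
o=telemetry.observe();print(o["opening"],o["eef_pos"],toblk(o["eef_pos"]),o["tcp_rot"],o["ft_force"],t())
for r in rodline(): print(r)
im,d=snap("top");cv2.imwrite("pics/rod1.png",cv2.resize(im[100:260,170:390,::-1],None,fx=3.6,fy=3.6,interpolation=cv2.INTER_CUBIC))
E
```

```text
jar [[ 0.35677255 -0.17032016  0.06      ]]
False 12.4
0.01645640221583374 89.66797471046448 [ 0.4646113  -0.33918432  0.00927957] [-0.43957719 -0.28972939  6.2605862 ]
0.01611617735611181 [ 0.60412038 -0.19946662  0.04120883] [ 0.07198729 -0.20365175] [3.14143003e+00 8.86923144e-05 1.50878742e+00] [-0.27990621  0.0808451  -1.21894817] 15.1
('top', 107, np.float64(-61.0), 'x@-60,z@-60', np.float64(67.7), np.float64(65.4), 'slopes', np.float64(0.028), np.float64(-0.174))
('scene', 211, np.float64(-62.1), 'x@-60,z@-60', np.float64(72.5), np.float64(54.1), 'slopes', np.float64(-0.002), np.float64(-0.007))
```

View pics/rod1.png

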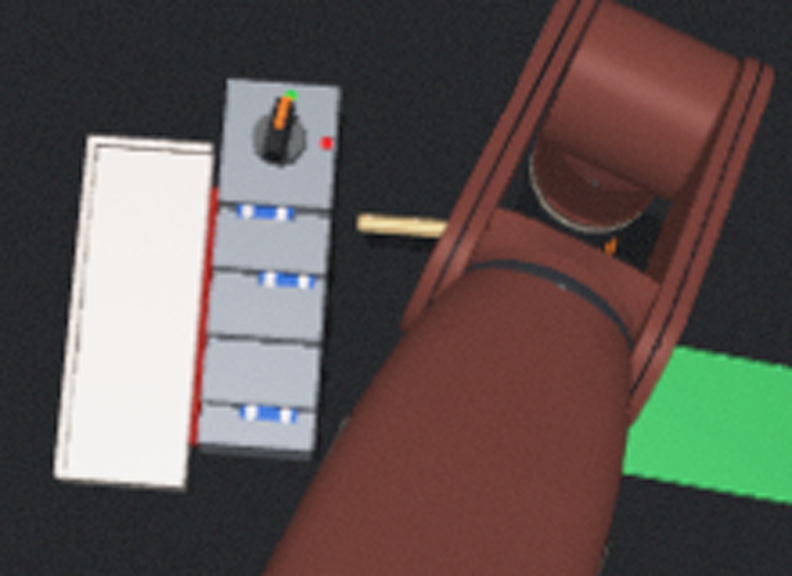

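The shaft points straight at bore 4, with its tip at (358,222) in the crop. The top-view fit picked up arm pixels, but the scene fit is good. Pushing bore 4.

```bash
sed -i 's/(B\[...,1\]>-200)/(B[...,1]>-100)/' h.py
cat >> h.py <<'E'
TZ=.0422
def push(bx,dx=0,y1=.060):
    """rod in hand; enter bore from -60 and push tip to y1; returns to -60"""
    s=lambda y:blk(bx+dx,y-.155+GX,TZ)
    manip.move_l(s(-.06),feed=.1)
    hit=manip.move_l(s(-.02),feed=.05,max_force=8)
    o=telemetry.observe();print("entry hit",hit,toblk(o["eef_pos"]).round(4),o["ft_force"].round(1),t())
    if hit: return False
    hit=manip.move_l(s(y1),feed=.08,max_force=10)
    o=telemetry.observe();print("push hit",hit,toblk(o["eef_pos"]).round(4),o["ft_force"].round(1),o["opening"],t())
    if hit: return False
    manip.move_l(s(-.06),feed=.12);return True
E
python3 - <<'E'
from h import *
print((toblk(atz("top",[[358/3.6+170,222/3.6+100]],.055))*1000))
for r in rodline(): print(r)
print(push(.072))
for r in rodline(): print(r)
im,d=snap("top");cv2.imwrite("pics/p1.png",cv2.resize(im[100:260,170:390,::-1],None,fx=3.6,fy=3.6,interpolation=cv2.INTER_CUBIC))
E
```

```text
[[ 71.68732262 -62.36285949]]
('top', 66, np.float64(-60.8), 'x@-60,z@-60', np.float64(71.9), np.float64(55.8), 'slopes', np.float64(0.007), np.float64(0.002))
('scene', 74, np.float64(-61.8), 'x@-60,z@-60', np.float64(72.3), np.float64(54.1), 'slopes', np.float64(-0.031), np.float64(-0.043))
entry hit False [ 0.0721 -0.1632] [-0.5 -0.2 -1.1] 16.5
push hit False [ 0.0721 -0.0834] [ 0.1  0.2 -2. ] 0.015820932766907422 17.7
True
('top', 69, np.float64(-60.9), 'x@-60,z@-60', np.float64(70.4), np.float64(55.5), 'slopes', np.float64(-0.021), np.float64(0.034))
('scene', 75, np.float64(-61.3), 'x@-60,z@-60', np.float64(72.1), np.float64(53.8), 'slopes', np.float64(0.017), np.float64(-0.035))
```

View pics/p1.png

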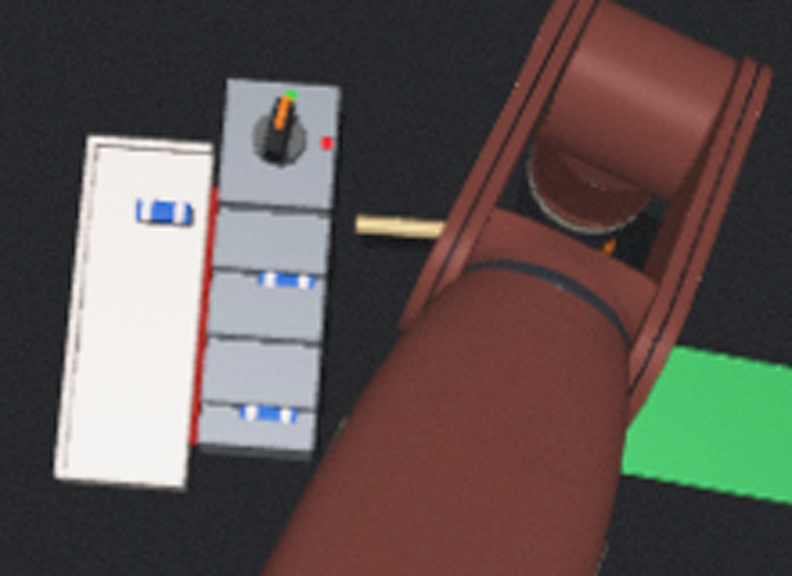

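Cartridge 4 lies in the tray at (164,212) in the crop. Pushing bores 3 and 1 next.

```bash
python3 - <<'E'
from h import *
for bx in(.024,-.072):
    manip.move_l(blk(bx,-.06-.155+GX,TZ),feed=.12)
    L=rodline()
    for r in L: print(r)
    if all(abs(r[4]-bx*1000)<2.5 and 51<r[5]<59 for r in L): print(push(bx))
    else: print("misaligned");break
im,d=snap("top");cv2.imwrite("pics/p2.png",cv2.resize(im[100:260,170:390,::-1],None,fx=3.6,fy=3.6,interpolation=cv2.INTER_CUBIC))
E
```

```text
('top', 67, np.float64(-61.6), 'x@-60,z@-60', np.float64(23.8), np.float64(55.8), 'slopes', np.float64(0.008), np.float64(-0.003))
('scene', 73, np.float64(-62.7), 'x@-60,z@-60', np.float64(24.4), np.float64(53.7), 'slopes', np.float64(-0.048), np.float64(-0.064))
entry hit False [ 0.0241 -0.1631] [ 0.5 -0.4 -1. ] 20.8
push hit False [ 0.0241 -0.0834] [ 0.3  0.6 -1.1] 0.016082293427386474 22.0
True
('top', 72, np.float64(-60.7), 'x@-60,z@-60', np.float64(-71.7), np.float64(55.3), 'slopes', np.float64(0.01), np.float64(0.001))
('scene', 64, np.float64(-62.3), 'x@-60,z@-60', np.float64(-71.1), np.float64(53.5), 'slopes', np.float64(-0.037), np.float64(-0.071))
entry hit False [-0.0719 -0.1631] [-0.5  0.4 -0.4] 25.4
push hit False [-0.0719 -0.0833] [-1.  -0.3 -1.2] 0.016111901229279406 26.5
True
```

View pics/p2.png

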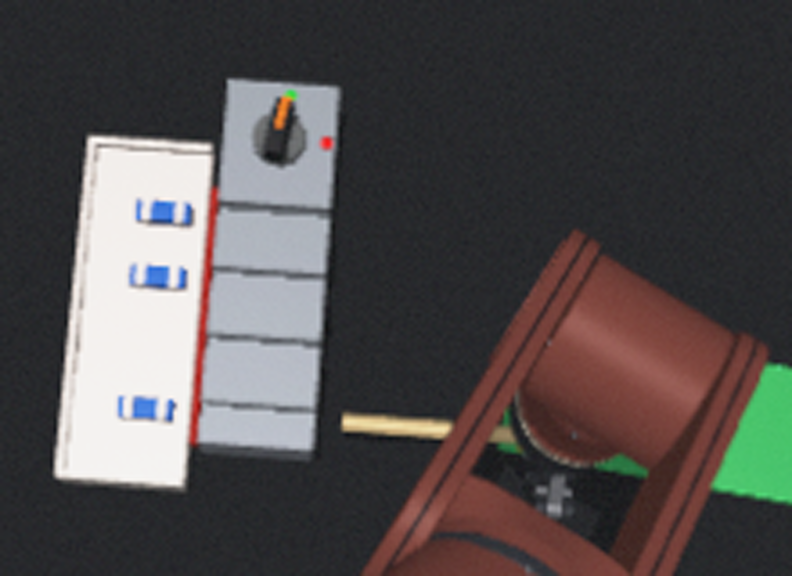

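All three cartridges are in the tray, at (164,212), (158,277) and (147,408). Laying the rod back centred on its pad, then picking.

```bash
cat >> h.py <<'E'
PC=np.array([.4833,-.300]);PY=np.deg2rad(80)
def rod_ok(n,im,d):
    """rod extents in pad frame (mm)"""
    O,W=rodfind(n,im,d);A=(np.r_[O,W][:,:2]-PC)@R2(PY)*1000
    return n,np.r_[A.min(0),A.max(0)].round(0),"z",np.median(O[:,2]).round(4),np.median(W[:,2]).round(4)
def carts(n,im,d):
    """blobs of blue/white bars in tray: block frame centre mm, angle, via blue part at top z=.048"""
    H=hsv(im);h,s,v=H[...,0],H[...,1],H[...,2];P=cloud(n,d);B=toblk(P)*1000
    m=(h>100)&(h<130)&(s>90)&(v>60)&(B[...,1]>35)&(B[...,1]<150)&(np.abs(B[...,0])<130)&(P[...,2]>.025)&(P[...,2]<.08)
    k,l,st,_=cv2.connectedComponentsWithStats(m.astype(np.uint8));r=[]
    for i in range(1,k):
        if st[i,4]<15: continue
        q=toblk(atz(n,np.argwhere(l==i)[:,::-1],.048))*1000
        r.append((q.mean(0).round(1),st[i,4],np.median(P[l==i][:,2]).round(4)))
    return r
E
python3 - <<'E'
from h import *
u=np.array([np.cos(PY),np.sin(PY)]);g=PC-.0625*u+GX*u
o=telemetry.observe();manip.move_l(o["eef_pos"]+[0,0,.06],feed=.12)
manip.movep(np.r_[g,.07],down(PY))
print(manip.move_l(np.r_[g,.0095],feed=.06,max_force=8));o=telemetry.observe();print(o["eef_pos"],o["ft_force"],t())
manip.gripper_to(.045);manip.move_l(np.r_[g,.12],feed=.12)
manip.movep([.45,.02,.3],down(knobyaw(0)));print(t())
for n in("top","scene"):
    im,d=snap(n);print(rod_ok(n,im,d));[print(c) for c in carts(n,im,d)]
    if n=="scene":cv2.imwrite("pics/s3.png",cv2.resize(im[:,:,::-1],(800,600),interpolation=cv2.INTER_CUBIC))
    else: np.savez("top3.npz",im=im,d=d)
E
```

```text
True
[ 0.4739456  -0.34920424  0.00928242] [-0.63817732  0.84359696  5.7140578 ] 30.1
33.1
('top', array([-91.,  -7.,  91.,   9.]), 'z', np.float64(0.0298), np.float64(0.0224))
(array([-72. ,  80.8]), np.int32(31), np.float64(0.0485))
('scene', array([-87.,  -8.,  91.,   9.]), 'z', np.float64(0.0299), np.float64(0.0224))
(array([-70.5,  78.9]), np.int32(29), np.float64(0.048))
(array([25. , 78.8]), np.int32(33), np.float64(0.0482))
(array([73., 79.]), np.int32(33), np.float64(0.0482))
```

View pics/s3.png

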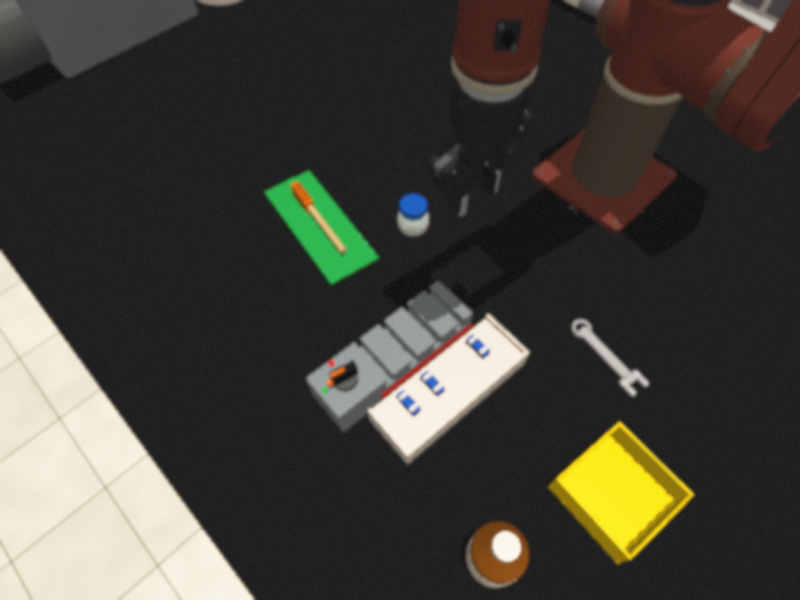

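Rod lies inside its pad. The cartridges sit square in the tray at block x≈-72, 24 and 72, y≈80. Picking them.

```bash
cat >> h.py <<'E'
def pick_bin(x,y,off,yaw=None):
    yw=knobyaw(0) if yaw is None else yaw
    p=blk(x,y,.0365)
    manip.movep(p+[0,0,.13],down(yw));manip.gripper_to(.038,35)
    if manip.move_l(p,feed=.12,max_force=12): print("touch",telemetry.observe()["eef_pos"])
    manip.gripper_to(0,35);o=telemetry.observe();print("grip",o["opening"],o["eef_pos"].round(4))
    manip.move_l(p+[0,0,.16],feed=.2);print("lift",telemetry.observe()["opening"])
    b=np.array([.4965+off,.374,.03])
    manip.movep(b+[0,0,.17],down(yw));print("arr",telemetry.observe()["opening"])
    manip.move_l(b,feed=.15,max_force=12);print("in",telemetry.observe()["opening"],t())
    manip.gripper_to(.026);manip.move_l(b+[0,0,.17],feed=.2)
E
python3 - <<'E'
from h import *
print("bottle",atz("top",[[128,131]],.13))
for x,off in((-.072,-.028),(.024,.028),(.072,0)): pick_bin(x,.080,off)
manip.movep([.45,.02,.3],down(knobyaw(0)));print(t())
for n in("top","scene"):
    im,d=snap(n);print(rod_ok(n,im,d));[print(c) for c in carts(n,im,d)]
    if n=="scene":cv2.imwrite("pics/s4.png",cv2.resize(im[:,:,::-1],(800,600),interpolation=cv2.INTER_CUBIC))
E
```

```text
bottle [[0.66771868 0.29468671 0.13      ]]
grip 0.013943274975324785 [0.4786 0.0925 0.0374]
lift 0.013757762848553493
arr 0.014321391017116512
in 0.013592965510648399 39.0
grip 0.013919968436753296 [0.5745 0.0866 0.0376]
lift 0.013992872023477605
arr 0.014030451708283403
in 0.014104802428357906 46.6
grip 0.013887787572170877 [0.6223 0.0837 0.0377]
lift 0.013451416576643197
arr 0.014181677004026932
in 0.014165532324670308 54.3
57.0
('top', array([-92.,  -8.,  90.,   9.]), 'z', np.float64(0.0301), np.float64(0.022))
('scene', array([-90.,  -8.,  90.,   8.]), 'z', np.float64(0.03), np.float64(0.0223))
```

View pics/s4.png

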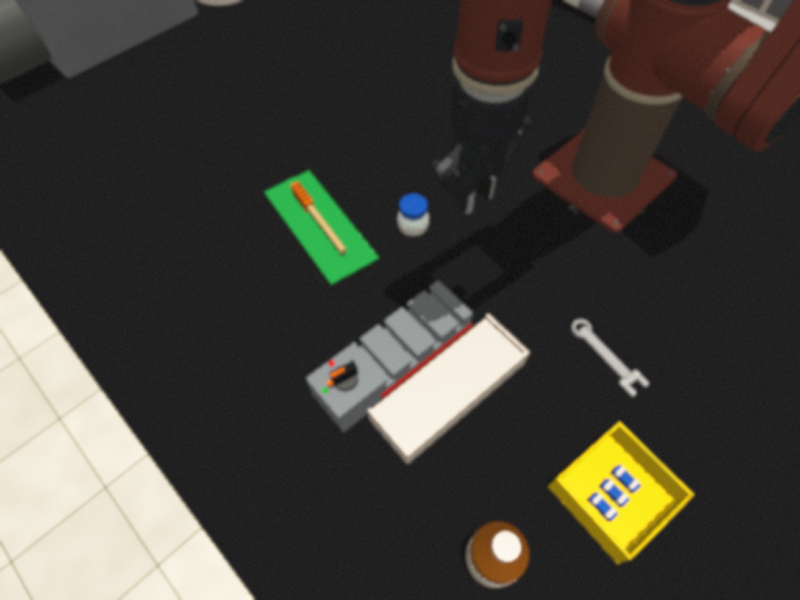

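The three cartridges are in the bin (about 614,492), and the rod is still on its pad. Now locking the knob.

```bash
python3 - <<'E'
from h import *
p=blk(.125,0,.083)
manip.movep(p+[0,0,.1],down(knobyaw(1.4)));manip.gripper_to(.05,30)
print(manip.move_l(p,feed=.12,max_force=15))
manip.gripper_to(0,50);o=telemetry.observe();print(o["opening"],o["tcp_rot"],o["ft_force"])
q=np.array(o["q"]);q[5]-=knobyaw(0)-o["tcp_rot"][2];manip.set_joints(q)
o=telemetry.observe();print(o["tcp_rot"][2]-knobyaw(0),o["opening"],o["ft_force"])
manip.gripper_to(.05);manip.move_l(p+[0,0,.1],feed=.15)
manip.movep([.45,.02,.3],down(knobyaw(0)));print(t())
for n in("top","scene"):
    im,d=snap(n);print(rod_ok(n,im,d),knobang(n,im,d))
    if n=="top":cv2.imwrite("pics/e.png",cv2.resize(im[100:260,170:390,::-1],None,fx=3.6,fy=3.6,interpolation=cv2.INTER_CUBIC))
E
```

```text
False
0.012762069720289745 [-3.13934346e+00  1.36204911e-03  2.90950377e+00] [-2.80940095 -4.51360625  3.81592343]
0.001091996064978673 0.012605906813871732 [ 1.79295163 -0.63533236 -1.85204377]
63.6
('top', array([-91.,  -7.,  91.,  10.]), 'z', np.float64(0.03), np.float64(0.0224)) (np.int64(24), array([  0.6, -13. ]), np.float64(0.04637835557801196), np.float64(0.004357562414734958), np.float64(0.1031190613252364))
('scene', array([-88.,  -7.,  91.,   9.]), 'z', np.float64(0.0304), np.float64(0.0223)) (np.int64(30), array([ 0.3, -8.4]), np.float64(0.03607499207700329), np.float64(0.0929083702129971), np.float64(0.1045162834582653))
```

View pics/e.png

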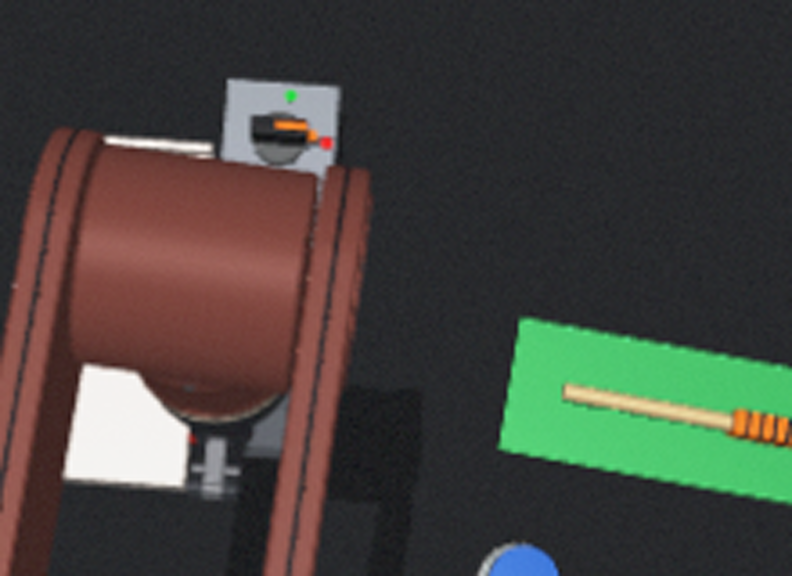

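The pointer's tip (315,137) faces the red dot (326,143), with a measured angle of about 0.04. The rod lies flat, well inside its pad. Handing in.

```bash
python3 -c "
from plant import manip, telemetry, kinematics, get_image, get_calibration
print(manip.job_done())"
```

```text
the job is handed in; nothing more can be done
None
```

The job is handed in, with no verdict returned: the three cartridges present (bore 2 was empty) are in the waste box, the rod is flat on its pad, and the knob is back at the red mark.

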